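# Hang the washed green tumbler upside down on the free draining peg

### The arm

A 7-joint arm with a two-finger parallel gripper is mounted at the origin on the work surface. World frame = base frame: x ahead of the robot, y to its left, z up, the work surface at z = 0. Lengths are in m, angles in rad, forces in N, time in s.
With the tool pointing down it reaches from about 0.4 to 0.85 m from the base axis. Payload 10.4 kg.
Tool frame: the origin (TCP) lies midway between the tips of the shut fingers; the grasp point (between the pads) lies 19 mm behind it; z points along the fingers, y is the direction in which the jaws open and shut (so a half turn about z gives the same grasp; the last joint's range is limited). The gripper opens to 85 mm and grips with 20 to 120 N. Pads are 22 mm wide; open, the fingers measure 114 mm over their backs; the gripper's body (76 mm by 85 mm) begins 54 mm behind the grasp point. The pads swing forward as they close: fully open they stand 13 mm farther back than shut.
Start: joints at [-1.329, 0.332, -0.065, 1.46, 0.022, 1.35, -0.088], TCP at [0.164, 0.603, 0.231] pointing down, gripper open.
Joint ranges: [-2.6, 2.6], [-0.5, 2.12], [-1.47, 1.34], [0.16, 2.42], [-1.27, 4.41], [0.06, 2.06], [-2.6, 2.6]. Speed limits (rad/s): [2.22, 2.22, 2.79, 2.79, 3.14, 3.14, 3.14].

### API

Orientations are given as a unit quaternion [x, y, z, w].
In Python, from rig import arm gives the robot as it stands.
- The arm moves only by the tool arm_command, never from a script. Its arguments are lists of equal length, an entry for each row: "slide": the shift along the tool's x, y, z in m, a list of three; "rotation": the turn, a rotation vector about the tool's x, y, z in rad, a list of three. A call has 1 to 12 rows; each row is the pose to reach, as a shift and turn from the pose commanded when the call began, along the tool's axes at that moment; what a row does not reach only later rows make up. A row lasts 1/10 s, in which the tool goes at most 50 mm and 8.59 degrees, less where a joint would pass 70% of its speed; a pose out of reach is approached as far as the arm can. A call with a gripper value outside its range is refused whole. "jaw" is the closure in counts, from 0 (fully open) to 255 (shut), set as the call begins (left out, the last holds). The fingers move at their own pace and stop on an object; "newtons" is the grip in N (left out, the last holds). Time passes only in rows, so rows that repeat a pose let the fingers close. It gives the time, the measured TCP pose, the force and the opening at its end, in the units of the state.
- arm.get_obs(): the state, without advancing time (a new reading comes with each control period).
- arm.snapshot(name): name is "side" or "top" or "wrist"; returns (picture, depth): 384x512x3 uint8, blue, green, red; 384x512 float32, m along the optical axis (not along the pixel's ray), 0 where there is no reading.
- arm.get_calibration(name): a dict with "camera_matrix" (3x3 intrinsics, pixels), "D" ([k1, k2, p1, p2, k3] as OpenCV has them; the pictures are not rectified), "cam_to_world" (4x4, takes a point from camera to world coordinates); the wrist camera has in their place "tool_from_camera" (4x4, takes a point from camera to tool coordinates, whose origin is the TCP and whose axes are the flange's). Camera axes: x right, y up, looking along -z (the intrinsics and any distortion apply to the point x, -y, -z); pixel columns grow to the right and rows downward; lengths in m; the calibration is good to about 2 mm. A picture is of the moment at which its call begins: read the wrist's pose just before it. get_calibration takes no time and is no camera call.
- arm.job_done(): hands the job in, once; it reports no verdict.
Trained networks look in the newest picture that a camera, given by its name, has taken for a name from the list of things; names that differ only in an ending like _2 or _b are one class to them, and where a whole thing is asked for, a point or a joint stands for the part that bears it (a point fixed in the world has none). Each returns a list of dicts, best first, with "score" (0 to 1); they miss things now and then, are a little off and sometimes report something else, mostly with a low value. They report only what shows in the picture. A call takes as long as a camera call. They do not tell look-alikes from the thing itself.
- arm.cut_out(camera, thing): "mask" (384x512 bool, what is visible of it) and "centre" ([row, column] in pixels, amid what is visible of it).
- arm.mark_of(camera, thing): "centre" ([row, column] in pixels: a listed point, or the origin of a listed thing).
The state is a dict: "time_s": time; "q": joint angles; "qvel": joint speeds; "effort": joint torques, N m; "position": TCP position; "orientation": TCP orientation; "wrist_force": force on the tool from outside, world axes, zero at the start; "moment": the same for the moment, N m; "grip_width": opening from 0.0 (shut) to 1.0 (fully open).
Only numpy, scipy, OpenCV 4.12 (cv2) and the standard library are available. Lean on these libraries where they do the work, as an engineer would, in place of code of your own. Each camera call takes 0.05 s, during which the arm holds its last target.

### The job

The green tumbler has been washed and lies on its side in a sloping wire cradle. Turn it upside down over the free peg of the white draining tray, lower it gently until its rim stands on the tray, and let go of it. Leave the orange tumbler in its cradle and the blue one on its peg where they are.

Things in the scene. Friction and masses are not known exactly. Their poses are not given: they have to be found in the camera images.
- green_center (a point): Green straight tumbler, 58 mm across, 95 mm long, wall 3.5 mm, 89 mm deep, about 90 g. Point: mid-axis, 66 mm above the table; z runs from closed end to mouth. Lies on two low rails of a fixed cradle, mouth 20 degrees below level and to the robot's right; flanks free to grip, best 15 mm from the point towards the closed end. Gripped with fingers slanted 35 degrees towards the mouth, it comes mouth down when they slant 35 degrees the other way.
- peg_free_foot (a point): Foot of the free dark steel peg, on its axis at the top of the fixed white tray (140 by 290 mm), 12 mm above the table; z up. Peg round, 20 mm thick, 70 mm high, tapered over the top 12 mm. The tray's other peg, 140 mm away, holds the blue tumbler. A tumbler standing over the peg, rim on the tray, has its centre 47.5 mm above this point.
- orange_center (a point): Orange tumbler, same size and make as the green one and lying in the same way in a second cradle; the point is on its axis, half-way along, z towards its mouth. A bystander.
- blue_center (a point): Blue tumbler, same size and make, already upside down over the other peg; the point is on its axis, half-way along, z towards its mouth (down). A bystander.
There are look-alikes about, which are no part of the job. Of the things like the part that bears green_center, leave any that is pink; of the rest the smaller one is meant.

How it is judged:
By the outcome, as a careful person would: the job done as asked, in the order asked, and still so for the second after the job is handed in, with the robot touching nothing.
It also fails if it takes over 38 s, if anything falls off the work surface, if the arm or the gripper's body presses on something with over 40 N, if the wrist force passes 120 N, or if a joint passes its speed limit or range.

## Working session

There is one attempt and no reset: what is moved stays moved. The work goes in short steps, Python scripts to look and compute and a tool call to move; the robot and the scene stay as the last step left them, time stands still between calls to the robot, and variables do not carry over. Pictures are saved under pics/ and viewed, and the job is handed in when it is done.

Besides the shell and the picture viewer there is one more tool, called after "Request:" as name(argument=value, ...) on one line, values as JSON. arm_command: Moves the arm, as the interface text tells. Its arguments: {"type":"object","properties":{"slide":{"type":"array","items":{"type":"array","items":{"type":"number"}}},"rotation":{"type":"array","items":{"type":"array","items":{"type":"number"}}},"jaw":{"type":"number"},"newtons":{"type":"number"}},"required":["slide","rotation"]}

```bash
ls; mkdir -p pics
cat > h.py <<'E'
import numpy as np, cv2
from scipy.spatial.transform import Rotation as R
from rig import arm
def cam(name,obs=None):
    c=arm.get_calibration(name)
    K=np.array(c["camera_matrix"]);D=np.array(c["D"])
    if "cam_to_world" in c: T=np.array(c["cam_to_world"])
    else:
        o=obs; W=np.eye(4);W[:3,:3]=R.from_quat(o["orientation"]).as_matrix();W[:3,3]=o["position"]
        T=W@np.array(c["tool_from_camera"])
    return K,D,T
def world(px,depth,K,D,T):
    # px Nx2 (row,col)
    px=np.atleast_2d(px).astype(float)
    u=cv2.undistortPoints(px[:,::-1].reshape(-1,1,2).copy(),K,D).reshape(-1,2)
    d=np.atleast_1d(depth)
    P=np.c_[u[:,0]*d,-u[:,1]*d,-d]
    return P@T[:3,:3].T+T[:3,3]
def proj(P,K,D,T):
    P=np.atleast_2d(P); C=(P-T[:3,3])@T[:3,:3]; C=C*[1,-1,-1]
    return cv2.projectPoints(C,np.zeros(3),np.zeros(3),K,D)[0].reshape(-1,2)[:,::-1]
E
python3 - <<'E'
from h import *
o=arm.get_obs();print(o)
for n in ["side","top","wrist"]:
    o=arm.get_obs()
    p,d=arm.snapshot(n);cv2.imwrite(f"pics/{n}0.png",p);np.save(f"{n}0.npy",d);np.savez(f"{n}0.npz",p=p,d=d,pos=o["position"],q=o["orientation"])
    for t in ["green_center","orange_center","blue_center","peg_free_foot"]:
        m=arm.mark_of(n,t); print(n,t,[(np.round(x["centre"]).astype(int).tolist(),round(x["score"],2)) for x in m][:5])
E
```

```text
pics
{'time_s': 0.0, 'q': array([-1.3285856 ,  0.3328989 , -0.06469188,  1.46095762,  0.02161083,
        1.34989984, -0.0885163 ]), 'qvel': array([-0.0014451 ,  0.00119562,  0.00053212,  0.00064286, -0.00183322,
       -0.00097723,  0.00088183]), 'effort': array([ 7.18070332e-04, -6.25462031e+01,  4.95810597e-02, -3.91592610e+01,
        1.62043667e-02,  1.03552974e-02, -3.24594248e-05]), 'position': array([0.16349267, 0.60283985, 0.23049126]), 'orientation': array([ 1.32018929e-01,  9.91246924e-01, -7.31757999e-04, -5.63816656e-05]), 'wrist_force': array([-0.03870233, -0.13308763,  0.43750233]), 'moment': array([-0.01917985, -0.00222828,  0.01901019]), 'grip_width': 1.000280004358895}
side green_center [([176, 182], 0.73), ([134, 218], 0.62), ([158, 233], 0.59)]
side orange_center [([193, 269], 0.67)]
side blue_center [([293, 338], 0.96)]
side peg_free_foot [([265, 292], 0.64)]
top green_center [([253, 184], 0.8), ([201, 101], 0.55), ([175, 369], 0.37)]
top orange_center [([179, 258], 0.75)]
top blue_center [([171, 372], 0.6)]
top peg_free_foot [([189, 321], 0.64)]
wrist green_center []
wrist orange_center []
wrist blue_center []
wrist peg_free_foot []
```

View pics/side0.png

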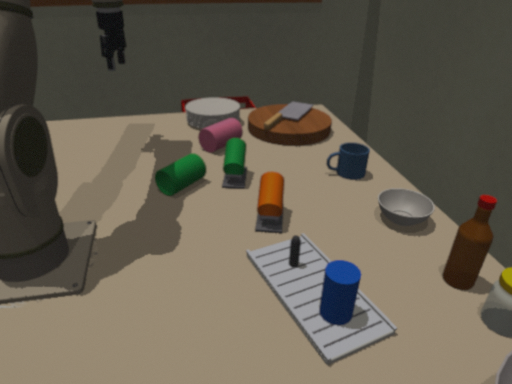

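View pics/top0.png

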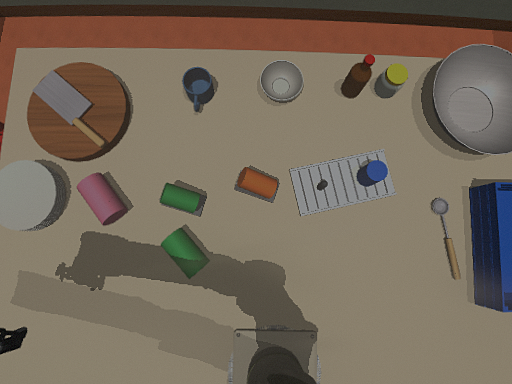

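View pics/wrist0.png

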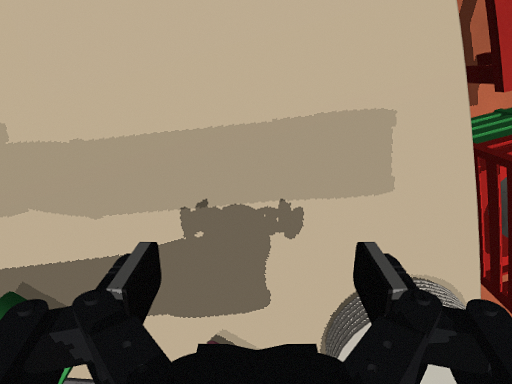

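Candidates for the green tumbler, as (row, column) in the top picture: a green one in a cradle at (197,181), a larger green one on the table at (252,185), and a pink one at (198,101), which is excluded. The choice is the smaller green one in the cradle at (197,181). I'll check it in a crop and measure both.

Run:
```python
from h import *
tp=np.load("top0.npz");sd=np.load("side0.npz")
a=cv2.resize(tp["p"][165:285,140:300],None,fx=4,fy=4,interpolation=cv2.INTER_CUBIC)
cv2.imwrite("pics/crop_top.png",a)
b=cv2.resize(sd["p"][120:280,140:340],None,fx=4,fy=3.7,interpolation=cv2.INTER_CUBIC)
cv2.imwrite("pics/crop_side.png",b)
for n,z in [("top",tp),("side",sd)]:
    K,D,T=cam(n); print(n,T[:3,3].round(3),D)
    hsv=cv2.cvtColor(z["p"],cv2.COLOR_BGR2HSV)
    for nm,lo,hi in [("green",45,75),("orange",5,14),("blue",110,125)]:
        m=cv2.inRange(hsv,(lo,150,50),(hi,255,255))
        k,l,st,ce=cv2.connectedComponentsWithStats(m)
        for i in range(1,k):
            if st[i,4]<200: continue
            rc=np.argwhere((l==i)&(z["d"]>0)); P=world(rc,z["d"][rc[:,0],rc[:,1]],K,D,T)
            med=np.median(P,0); Q=P[np.linalg.norm(P-med,axis=1)<.15]
            w,v=np.linalg.eigh(np.cov(Q.T)); s=(Q-Q.mean(0))@v[:,2]; 
            print(nm,ce[i].round(),st[i,4],med.round(3),"zmax",np.percentile(Q[:,2],98).round(3),"axis",v[:,2].round(2),"len",np.ptp(np.percentile(s,[1,99])).round(3))
```

```text
top [0.363 0.072 1.017] [-0.06119433  0.          0.          0.          0.        ]
orange [245.  36.] 13048 [ 1.495  0.086 -0.749] zmax -0.739 axis [-0.01 -1.    0.  ] len 0.282
orange [258. 183.] 697 [0.515 0.058 0.088] zmax 0.108 axis [-0.32 -0.91 -0.28] len 0.096
blue [377. 170.] 323 [ 0.555 -0.258  0.107] zmax 0.111 axis [ 0.66 -0.75 -0.01] len 0.052
blue [505. 233.] 1203 [ 0.403 -0.682  0.006] zmax 0.043 axis [-1.    0.02 -0.02] len 0.27
side [ 0.301 -0.699  0.542] [-0.03885339  0.          0.          0.          0.        ]
green [234. 156.] 577 [0.469 0.259 0.083] zmax 0.106 axis [0.21 0.64 0.74] len 0.093
green [180. 172.] 905 [0.321 0.236 0.06 ] zmax 0.076 axis [-0.84 -0.35 -0.42] len 0.128
orange [262. 118.] 508 [0.622 0.62  0.047] zmax 0.049 axis [-0.46 -0.88 -0.07] len 0.237
orange [303. 125.] 964 [0.759 0.515 0.047] zmax 0.049 axis [-0.87 -0.5  -0.01] len 0.252
orange [271. 196.] 785 [0.517 0.045 0.079] zmax 0.106 axis [-0.22 -0.63 -0.74] len 0.099
orange [469. 243.] 1070 [ 0.81  -0.231  0.111] zmax 0.172 axis [0.16 0.03 0.99] len 0.139
blue [339. 302.] 633 [ 0.543 -0.284  0.063] zmax 0.104 axis [ 0.01 -0.01  1.  ] len 0.087
```

View pics/crop_top.png

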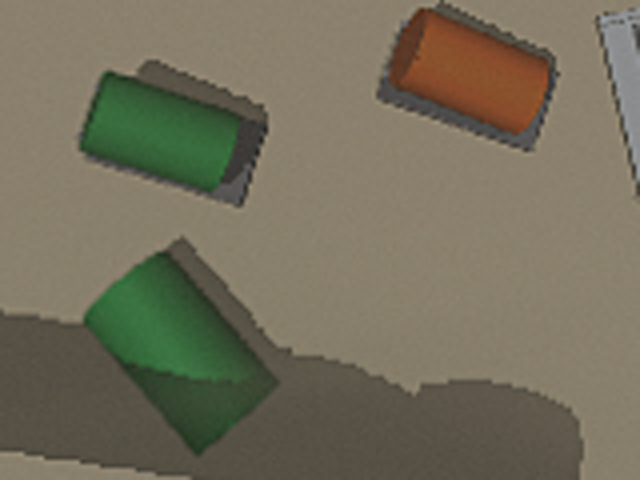

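View pics/crop_side.png

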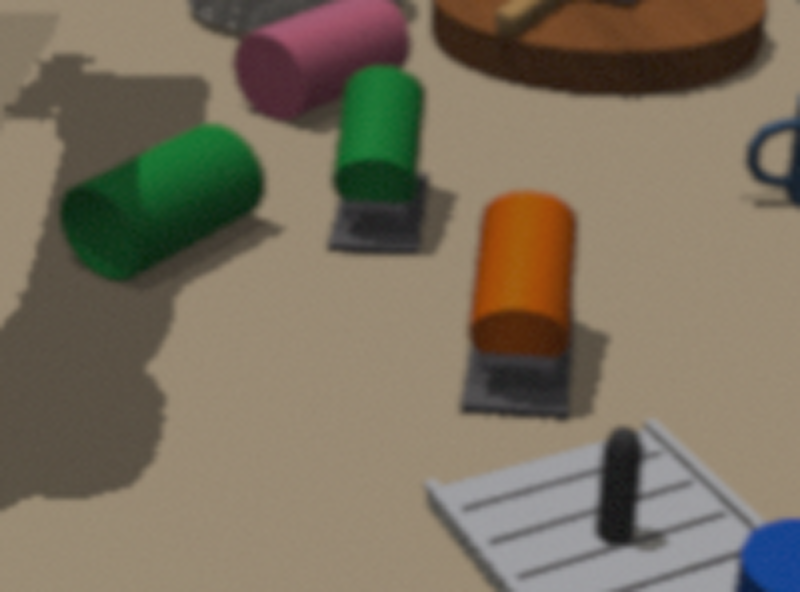

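```bash
cat > meas.py <<'E'
from h import *
from scipy.optimize import least_squares
tp=np.load("top0.npz");sd=np.load("side0.npz")
V={"top":tp,"side":sd}
def pts(n,ctr,rad,lo,hi,zmin=0.0):
    z=V[n];K,D,T=cam(n)
    hsv=cv2.cvtColor(z["p"],cv2.COLOR_BGR2HSV)
    m=cv2.inRange(hsv,lo,hi)
    rc=np.argwhere((m>0)&(z["d"]>0)); P=world(rc,z["d"][rc[:,0],rc[:,1]],K,D,T)
    ok=(np.linalg.norm(P-ctr,axis=1)<rad)&(P[:,2]>zmin)
    return P[ok]
def fitcyl(P,c0,yaw0,zfree=False):
    def f(x):
        yaw=x[2];t=np.deg2rad(20)+x[4]; a=np.array([np.cos(yaw)*np.cos(t),np.sin(yaw)*np.cos(t),-np.sin(t)])
        c=np.array([x[0],x[1],x[3]]); d=P-c; s=d@a; r=np.linalg.norm(d-np.outer(s,a),axis=1)
        # capped: length residual
        re=np.maximum(np.abs(s)-.0475,0)
        return np.r_[np.where(np.abs(s)<.0475,r-.029,np.maximum(r-.029,0)),re,(x[3]-.066)/.002*.05,x[4]/.02*.05]
    r=least_squares(f,[*c0[:2],yaw0,.066,0],loss="soft_l1",f_scale=.003)
    x=r.x;yaw=x[2];t=np.deg2rad(20)+x[4]; a=np.array([np.cos(yaw)*np.cos(t),np.sin(yaw)*np.cos(t),-np.sin(t)])
    s=(P-[x[0],x[1],x[3]])@a
    return x,np.percentile(s,[0.5,99.5]),np.sqrt(np.median(f(x)[:len(P)]**2))
E
python3 - <<'E'
from meas import *
for nm,c,lo,hi in [("green",[.469,.26,.07],(45,110,20),(75,255,255)),("orange",[.515,.05,.07],(3,110,20),(16,255,255))]:
    for vs in (["top"],["side"],["top","side"]):
        P=np.vstack([pts(v,np.array(c),.085,lo,hi,.02) for v in vs])
        print(nm,vs,len(P),[np.round(q,4) for q in fitcyl(P,c,np.deg2rad(-110))])
for v in V:
    P=pts(v,np.array([.53,-.13,.05]),.12,(0,0,0),(180,255,55),.025)
    print(v,"peg",len(P),np.median(P,0).round(4),P.min(0).round(3),P.max(0).round(3))
    m=V[v]
    a=pts(v,np.array([.54,-.2,.02]),.25,(0,0,60),(180,60,255),.006); a=a[a[:,2]<.02]
    print("tray",len(a),np.median(a,0).round(4))
    if len(a)>10:
        r=cv2.minAreaRect(a[:,:2].astype(np.float32)); print(r)
E
```

```text
green ['top'] 504 [array([ 0.473 ,  0.2748, -1.8254,  0.066 ,  0.    ]), array([-0.0444,  0.0488]), np.float64(0.001)]
green ['side'] 639 [array([ 4.7280e-01,  2.6940e-01, -1.8417e+00,  6.6000e-02, -5.0000e-04]), array([-0.0482,  0.045 ]), np.float64(0.0013)]
green ['top', 'side'] 1143 [array([ 4.7330e-01,  2.7180e-01, -1.8299e+00,  6.6000e-02, -7.0000e-04]), array([-0.047 ,  0.0469]), np.float64(0.0011)]
orange ['top'] 773 [array([ 5.2010e-01,  6.1700e-02, -1.8667e+00,  6.5100e-02,  4.0000e-04]), array([-0.0477,  0.0473]), np.float64(0.0009)]
orange ['side'] 1026 [array([ 5.2010e-01,  6.1200e-02, -1.8791e+00,  6.6600e-02, -1.2000e-03]), array([-0.0465,  0.048 ]), np.float64(0.001)]
orange ['top', 'side'] 1799 [array([ 5.2000e-01,  6.0700e-02, -1.8773e+00,  6.5800e-02, -1.0000e-03]), array([-0.0484,  0.0471]), np.float64(0.0009)]
top peg 84 [ 0.5271 -0.1271  0.0683] [ 0.511 -0.239  0.025] [ 0.572 -0.113  0.105]
tray 4056 [ 0.5278 -0.1704  0.0125]
((0.5485274791717529, -0.18667514622211456), (0.44955405592918396, 0.4404485821723938), 84.71333312988281)
side peg 192 [ 0.5171 -0.1297  0.0541] [ 0.511 -0.134  0.025] [ 0.526 -0.121  0.082]
tray 7281 [ 0.5245 -0.2294  0.013 ]
((0.5250937938690186, -0.14541944861412048), (0.1428011953830719, 0.3852769434452057), 14.3558349609375)
```

Run:
```python
from meas import *
def vcyl(P,r0,c0):
    f=lambda x: np.hypot(P[:,0]-x[0],P[:,1]-x[1])-r0
    r=least_squares(f,c0,loss="soft_l1",f_scale=.002); return r.x.round(4),np.median(abs(f(r.x))).round(4)
A=[]
for v in V:
    P=pts(v,np.array([.525,-.127,.05]),.05,(0,0,0),(180,255,60),.02); 
    Pc=P[P[:,2]<.068]; A.append(Pc)
    top=P[P[:,2]>.074]
    print(v,len(Pc),vcyl(Pc,.01,[.525,-.127]), "top",len(top),top.mean(0).round(4) if len(top) else None)
print(vcyl(np.vstack(A),.01,[.525,-.127]))
for v in V:
    P=pts(v,np.array([.55,-.27,.06]),.09,(105,120,30),(130,255,255),.02);print(v,len(P),vcyl(P[P[:,2]<.1],.029,[.55,-.26]),P[P[:,2]>.1].mean(0))
K,D,T=cam("side");z=V["side"]
print(proj([[.523,-.127,.012],[.523,-.127,.082]],K,D,T))
K,D,T=cam("top");print(proj([[.523,-.127,.012],[.523,-.127,.082]],K,D,T))
b=cv2.resize(V["top"]["p"][140:220,280:400],None,fx=6,fy=6,interpolation=cv2.INTER_CUBIC);cv2.imwrite("pics/tray_top.png",b)
```

```text
top 27 (array([ 0.5212, -0.1231]), np.float64(0.0003)) top 20 [ 0.5196 -0.1206  0.0792]
side 153 (array([ 0.5205, -0.1214]), np.float64(0.0008)) top 32 [ 0.5193 -0.1279  0.0785]
(array([ 0.521 , -0.1217]), np.float64(0.0009))
top 337 (array([ 0.55, -0.26]), np.float64(nan)) [ 0.55472108 -0.2576316   0.10744066]
side 1897 (array([ 0.5541, -0.2577]), np.float64(0.0005)) [ 0.55163922 -0.26282568  0.10709051]
[[265.57059643 295.15724984]
 [237.48025635 297.8889061 ]]
[[186.14207142 321.10525968]
 [182.22228771 326.16152345]]
  return _methods._mean(a, axis=axis, dtype=dtype,
  ret = ret.dtype.type(ret / rcount)
```

View pics/tray_top.png

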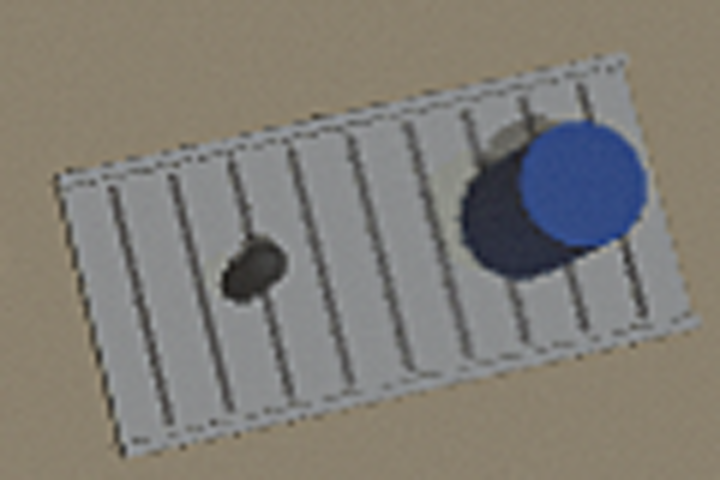

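```bash
cat > plan.py <<'E'
from h import *
C=np.array([.4733,.2718,.066]); YAW=-1.83; S=np.deg2rad(35)
PEG=np.array([.521,-.122,.012])
def frame(yaw,s):
    h=np.array([np.cos(yaw),np.sin(yaw),0]); z=np.array([0,0,-np.cos(s)])+h*np.sin(s)
    y=np.array([-h[1],h[0],0]); x=np.cross(y,z); return np.c_[x,y,z]
def rel(p,Rm,o=None):
    o=o or arm.get_obs(); R0=R.from_quat(o["orientation"]).as_matrix()
    return (R0.T@(p-np.array(o["position"]))).round(4), R.from_matrix(R0.T@Rm).as_rotvec().round(4)
def axis(yaw):
    t=np.deg2rad(20); return np.array([np.cos(yaw)*np.cos(t),np.sin(yaw)*np.cos(t),-np.sin(t)])
E
python3 - <<'E'
from plan import *
F=frame(YAW,S); print(F.round(3))
G=C-.015*axis(YAW)
for b in (.18,0): 
    p=G+(.022-b)*F[:,2]; print(b,p.round(4),rel(p,F))
E
```

```text
[[ 0.21   0.967 -0.147]
 [ 0.792 -0.256 -0.554]
 [-0.574  0.    -0.819]]
0.18 [0.5001 0.373  0.2006] (array([-0.3851, -0.1341,  0.0308]), array([ 0.4768, -0.4795,  1.5119]))
0 [0.4737 0.2732 0.0531] (array([-0.3857, -0.2374,  0.1782]), array([ 0.4768, -0.4795,  1.5119]))
```

Request:
arm_command(slide=[[-0.04,-0.013,0.003],[-0.08,-0.027,0.006],[-0.12,-0.04,0.009],[-0.16,-0.054,0.012],[-0.2,-0.067,0.015],[-0.23,-0.08,0.018],[-0.26,-0.094,0.02],[-0.3,-0.107,0.023],[-0.34,-0.12,0.026],[-0.37,-0.13,0.029],[-0.385,-0.134,0.031],[-0.385,-0.134,0.031]], rotation=[[0.04,-0.04,0.13],[0.08,-0.08,0.26],[0.12,-0.12,0.39],[0.16,-0.16,0.51],[0.2,-0.2,0.64],[0.24,-0.24,0.77],[0.28,-0.28,0.89],[0.32,-0.32,1.02],[0.36,-0.36,1.15],[0.4,-0.4,1.27],[0.44,-0.44,1.4],[0.477,-0.48,1.512]], jaw=0, newtons=30)

```text
time_s: 1.95
position: [0.5021, 0.3708, 0.1999]
orientation: [0.758, 0.578, -0.24, 0.185]
wrist_force: [0.4, -0.3, -0.7]
grip_width: 1.003
```

Run:
```python
from plan import *
o=arm.get_obs();print(o["time_s"],o["q"].round(3),o["position"].round(4))
F=frame(YAW,S);G=C-.015*axis(YAW)
for b in (.18,0.09,0): print(b,rel(G+(.022-b)*F[:,2],F,o))
p,d=arm.snapshot("wrist");cv2.imwrite("pics/w1.png",p);np.savez("w1.npz",p=p,d=d,pos=o["position"],q=o["orientation"])
```

```text
1.95 [-1.06   0.785  0.399  1.045  0.062  1.871 -0.962] [0.5021 0.3708 0.1999]
0.18 (array([ 0.001 , -0.0025, -0.0015]), array([-0.0021,  0.0037, -0.0091]))
0.09 (array([ 0.0013, -0.0023,  0.0885]), array([-0.0021,  0.0037, -0.0091]))
0 (array([ 0.0016, -0.0021,  0.1785]), array([-0.0021,  0.0037, -0.0091]))
```

View pics/w1.png

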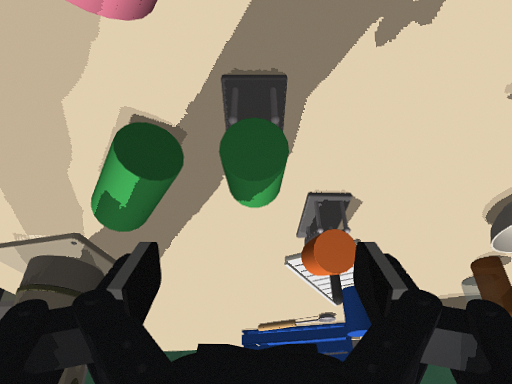

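Run:
```python
from meas import *
z=np.load("w1.npz");o={"position":z["pos"],"orientation":z["q"]}
K,D,T=cam("wrist",o);print(T[:3,3].round(3),(-T[:3,2]).round(2))
hsv=cv2.cvtColor(z["p"],cv2.COLOR_BGR2HSV);m=cv2.inRange(hsv,(45,110,20),(75,255,255))
rc=np.argwhere((m>0)&(z["d"]>0));P=world(rc,z["d"][rc[:,0],rc[:,1]],K,D,T)
c=np.array([.473,.272,.066]);P=P[(np.linalg.norm(P-c,axis=1)<.085)&(P[:,2]>.02)]
print(len(P),[np.round(q,4) for q in fitcyl(P,c,-1.83)])
# orient closed end points
from plan import axis
for yaw,cc in ((-1.83,c),):
    s=(P-cc)@axis(yaw); E=P[s<-.043]; print(len(E),E.mean(0).round(4),"expected",(cc-.0475*axis(yaw)).round(4))
Q=np.vstack([P[::6]]+[pts(v,c,.085,(45,110,20),(75,255,255),.02) for v in V]);print([np.round(q,4) for q in fitcyl(Q,c,-1.83)])
```

```text
[0.539 0.51  0.271] [-0.21 -0.77 -0.61]
4711 [array([ 0.4728,  0.2724, -1.83  ,  0.0653, -0.    ]), array([-0.0479,  0.0391]), np.float64(0.0053)]
3526 [0.4836 0.314  0.0824] expected [0.4844 0.3151 0.0822]
[array([ 0.473 ,  0.2721, -1.83  ,  0.0659, -0.    ]), array([-0.0478,  0.0469]), np.float64(0.0016)]
```

```bash
sed -i 's/C=np.array(\[.4733,.2718,.066\])/C=np.array([.473,.272,.066])/' plan.py
python3 - <<'E'
from plan import *
o=arm.get_obs()
F=frame(YAW,S);G=C-.015*axis(YAW)
print(o["position"],o["qvel"].round(3))
for b in (.18,0.0): print(b,rel(G+(.022-b)*F[:,2],F,o))
E
```

```text
[0.50083109 0.37175373 0.19853348] [-0.028 -0.05  -0.054  0.072  0.037 -0.109  0.188]
0.18 (array([-0.0002, -0.0013, -0.0023]), array([-0.0045,  0.0073, -0.0131]))
0.0 (array([ 0.0011, -0.0005,  0.1777]), array([-0.0045,  0.0073, -0.0131]))
```

Request:
arm_command(slide=[[0,0,0.0],[0,0,0.02],[0,0,0.04],[0,0,0.06],[0,0,0.08],[0,0,0.1],[0,0,0.115],[0,0,0.125],[0,0,0.13],[0,0,0.13],[0,0,0.13]], rotation=[[0,0,0],[0,0,0],[0,0,0],[0,0,0],[0,0,0],[0,0,0],[0,0,0],[0,0,0],[0,0,0],[0,0,0],[0,0,0]])

```text
time_s: 3.1
position: [0.4811, 0.3017, 0.0944]
orientation: [0.756, 0.582, -0.238, 0.183]
wrist_force: [0.2, 0.0, 0.7]
grip_width: 1.001
```

Run:
```python
from meas import *
from plan import *
o=arm.get_obs();print(o["time_s"],o["q"].round(3),o["position"].round(4))
F=frame(YAW,S);G=C-.015*axis(YAW)
for b in (0.05,0): print(b,rel(G+(.022-b)*F[:,2],F,o))
p,d=arm.snapshot("wrist");cv2.imwrite("pics/w2.png",p)
K,D,T=cam("wrist",o)
hsv=cv2.cvtColor(p,cv2.COLOR_BGR2HSV);m=cv2.inRange(hsv,(45,110,20),(75,255,255))
rc=np.argwhere((m>0)&(d>0));P=world(rc,d[rc[:,0],rc[:,1]],K,D,T)
P=P[(np.linalg.norm(P-C,axis=1)<.085)&(P[:,2]>.02)]
print(len(P),[np.round(q,4) for q in fitcyl(P,C,-1.83)])
```

```text
3.1 [-1.064  0.727  0.389  1.373  0.081  1.593 -0.978] [0.4811 0.3017 0.0944]
0.05 (array([-0.0003, -0.0002,  0.0007]), array([ 0.0009, -0.0008,  0.0007]))
0 (array([-0.0004, -0.0003,  0.0507]), array([ 0.0009, -0.0008,  0.0007]))
11708 [array([ 0.4682,  0.2736, -1.9324,  0.065 , -0.0027]), array([-0.0499,  0.0281]), np.float64(0.0051)]
```

View pics/w2.png

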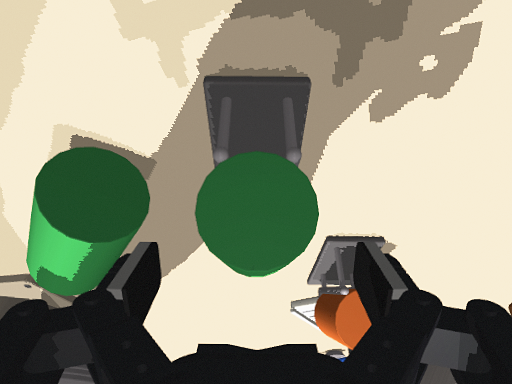

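Run:
```python
from meas import *
from plan import *
F=frame(YAW,S);G=C-.015*axis(YAW)+.022*F[:,2]
P=np.vstack([pts(v,np.array([.32,.24,.04]),.1,(45,110,20),(75,255,255),.01) for v in V])
q=(P-G)@F
print(len(P),np.percentile(q,[0,2,98,100],axis=0).round(3)); n=q[q[:,1]>-.1];print(len(n),n[:10].round(3))
```

```text
1674 [[-0.107 -0.2   -0.015]
 [-0.102 -0.194 -0.011]
 [-0.013 -0.088  0.087]
 [ 0.006 -0.081  0.103]]
176 [[-0.025 -0.086  0.004]
 [-0.024 -0.09  -0.001]
 [-0.025 -0.089  0.001]
 [-0.024 -0.089  0.006]
 [-0.025 -0.093 -0.005]
 [-0.024 -0.093 -0.   ]
 [-0.026 -0.092  0.002]
 [-0.021 -0.097 -0.006]
 [-0.024 -0.097 -0.006]
 [-0.026 -0.096 -0.004]]
```

Request:
arm_command(slide=[[0,0,0.015],[0,0,0.03],[0,0,0.042],[0,0,0.05],[0,0,0.05],[0,0,0.05]], rotation=[[0,0,0],[0,0,0],[0,0,0],[0,0,0],[0,0,0],[0,0,0]])

```text
time_s: 3.75
position: [0.4738, 0.2737, 0.0533]
orientation: [0.756, 0.582, -0.238, 0.184]
wrist_force: [0.8, -0.2, -0.3]
grip_width: 1.005
```

Request:
arm_command(slide=[[0,0,0],[0,0,0],[0,0,0],[0,0,0],[0,0,0],[0,0,0],[0,0,0],[0,0,0],[0,0,0],[0,0,0]], rotation=[[0,0,0],[0,0,0],[0,0,0],[0,0,0],[0,0,0],[0,0,0],[0,0,0],[0,0,0],[0,0,0],[0,0,0]], jaw=255, newtons=40)

```text
time_s: 4.75
position: [0.4736, 0.2739, 0.0535]
orientation: [0.756, 0.582, -0.238, 0.183]
wrist_force: [-2.6, 2.4, 6.5]
grip_width: 0.68
```

Run:
```python
from plan import *
o=arm.get_obs();print(o["time_s"],o["q"].round(3),o["position"].round(4),o["grip_width"],o["wrist_force"])
p,d=arm.snapshot("wrist");cv2.imwrite("pics/w3.png",p)
```

```text
4.75 [-1.056  0.729  0.386  1.47   0.085  1.493 -0.983] [0.4736 0.2739 0.0535] 0.679597642235391 [-2.64273206  2.42484243  6.51789717]
```

View pics/w3.png

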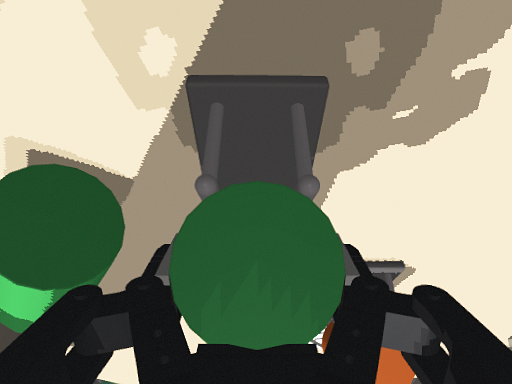

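Request:
arm_command(slide=[[-0.006,0,-0.008],[-0.012,0,-0.016],[-0.02,0,-0.029],[-0.035,0,-0.05],[-0.05,0,-0.072],[-0.066,0,-0.094],[-0.082,0,-0.117],[-0.095,0,-0.136],[-0.103,0,-0.147],[-0.103,0,-0.147]], rotation=[[0,0,0],[0,0,0],[0,0,0],[0,0,0],[0,0,0],[0,0,0],[0,0,0],[0,0,0],[0,0,0],[0,0,0]])

```text
time_s: 5.8
position: [0.4742, 0.2736, 0.2345]
orientation: [0.756, 0.581, -0.237, 0.183]
wrist_force: [0.9, 0.2, -1.4]
grip_width: 0.681
```

Run:
```python
from plan import *
o=arm.get_obs();print(o["time_s"],o["q"].round(3),o["position"].round(4),o["grip_width"],o["wrist_force"].round(1))
F2=frame(YAW,-S)
# centre in tool frame
F=frame(YAW,S); cT=F.T@(C-np.array([.4737,.2738,.0534])); aT=F.T@axis(YAW); print(cT.round(4),aT.round(3))
print("mouth dir at place",(F2@aT).round(3))
tgt=PEG+[0,0,.0475+.11]
p=tgt-F2@cT; print(p, rel(p,F2,o))
p,d=arm.snapshot("side");cv2.imwrite("pics/s1.png",p)
```

```text
5.8 [-1.078  0.553  0.431  1.333  0.143  1.788 -0.913] [0.4742 0.2736 0.2345] 0.6813010236257777 [ 0.9  0.2 -1.4]
[-0.0088 -0.0002 -0.0092] [-0.574  0.     0.819]
mouth dir at place [-0. -0. -1.]
[ 0.52441107 -0.10997607  0.16699409] (array([-0.2549,  0.1468,  0.2601]), array([ 2.2000e-03,  1.2191e+00, -3.0000e-04]))
```

View pics/s1.png

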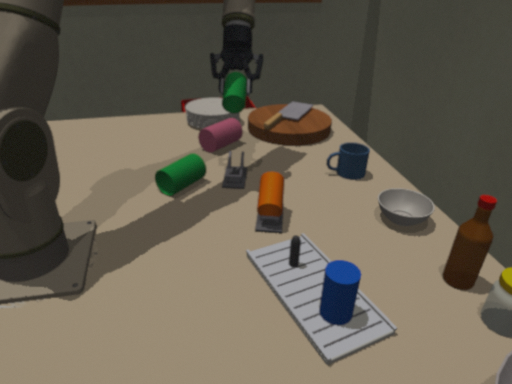

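Request:
arm_command(slide=[[-0.012,0.006,0.009],[-0.035,0.018,0.027],[-0.065,0.034,0.05],[-0.095,0.049,0.073],[-0.125,0.065,0.097],[-0.155,0.08,0.12],[-0.185,0.096,0.143],[-0.215,0.111,0.166],[-0.245,0.127,0.189],[-0.268,0.139,0.207],[-0.28,0.145,0.216],[-0.284,0.147,0.219]], rotation=[[0,0.05,0],[0,0.15,0],[0,0.28,0],[0,0.41,0],[0,0.54,0],[0,0.67,0],[0,0.8,0],[0,0.92,0],[0,1.05,0],[0,1.15,0],[0,1.2,0],[0,1.219,0]])

```text
time_s: 7.05
position: [0.5225, -0.1142, 0.2137]
orientation: [0.759, 0.579, 0.236, -0.183]
wrist_force: [0.3, 0.7, -1.2]
grip_width: 0.678
```

Run:
```python
from plan import *
o=arm.get_obs();print(o["time_s"],o["q"].round(3),o["position"].round(4),o["grip_width"],o["wrist_force"].round(1))
F2=frame(YAW,-S); cT=np.array([-.0088,-.0002,-.0092])
p=PEG+[0,0,.0475+.11]-F2@cT+[0,0,.05]; print(p, rel(p,F2,o))
for n in("side","top"):
    p,d=arm.snapshot(n);cv2.imwrite(f"pics/{n}2.png",p)
```

```text
7.05 [-0.214  0.323  0.845  1.771 -0.804  1.474  0.582] [ 0.5225 -0.1142  0.2137] 0.6782113833552467 [ 0.3  0.7 -1.2]
[ 0.52439347 -0.1099829   0.21701127] (array([ 0.0056,  0.0007, -0.0001]), array([ 0.0008,  0.0038, -0.0076]))
```

View pics/side2.png

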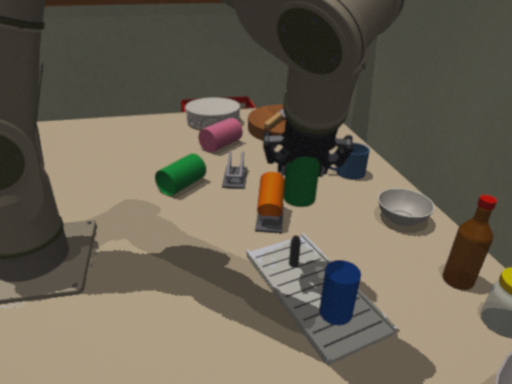

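```bash
cat > tum.py <<'E'
from meas import *
from plan import *
def gpts(n,ctr,rad=.09):
    p,d=arm.snapshot(n);K,D,T=cam(n)
    hsv=cv2.cvtColor(p,cv2.COLOR_BGR2HSV);m=cv2.inRange(hsv,(45,90,15),(75,255,255))
    rc=np.argwhere((m>0)&(d>0));P=world(rc,d[rc[:,0],rc[:,1]],K,D,T)
    return p,P[np.linalg.norm(P-ctr,axis=1)<rad]
def fitv(P,c0):
    def f(x):
        a=np.array([x[3],x[4],-1]);a/=np.linalg.norm(a)
        d=P-x[:3];s=d@a;r=np.linalg.norm(d-np.outer(s,a),axis=1)
        return np.r_[np.where(np.abs(s)<.0475,r-.029,np.maximum(r-.029,0)),np.maximum(abs(s)-.0475,0),x[3:]/.1*.01]
    r=least_squares(f,[*c0,0,0],loss="soft_l1",f_scale=.002);return r.x,np.median(abs(f(r.x)[:len(P)]))
E
python3 - <<'E'
from tum import *
o=arm.get_obs();R0=R.from_quat(o["orientation"]).as_matrix();cT=np.array([-.0088,-.0002,-.0092])
c=np.array(o["position"])+R0@cT; print(o["time_s"],o["position"].round(4),"pred c",c.round(4),"a",(R0@[-.574,0,.819]).round(3))
A=[]
for n in ("side","top"):
    p,P=gpts(n,c);A.append(P);print(n,len(P),P[:,2].min() if len(P) else 0,P[:,2].max() if len(P) else 0)
    cv2.imwrite(f"pics/{n}3.png",p)
    if len(P)>50: print([np.round(q,4) for q in fitv(P,c)])
print([np.round(q,4) for q in fitv(np.vstack(A),c)])
E
```

```text
7.15 [ 0.5231 -0.1115  0.2144] pred c [ 0.5197 -0.1235  0.2169] a [-0.004 -0.004 -1.   ]
side 1461 0.17087347629756738 0.27624004201143154
[array([ 0.5199, -0.1216,  0.2218,  0.0038,  0.0048]), np.float64(0.0006)]
top 477 0.18097911366107422 0.26824713817276913
[array([ 0.5196, -0.1238,  0.2169,  0.    ,  0.    ]), np.float64(0.0015)]
[array([ 0.52  , -0.122 ,  0.2173,  0.    ,  0.    ]), np.float64(0.0008)]
```

View pics/side3.png

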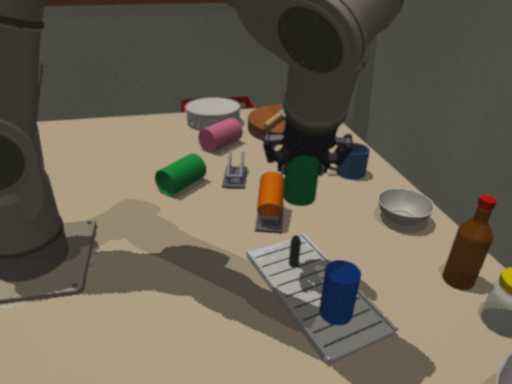

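Request:
arm_command(slide=[[-0.006,0,0.008],[-0.017,0,0.025],[-0.029,0,0.041],[-0.037,0,0.053],[-0.046,0,0.065],[-0.055,0,0.078],[-0.063,0,0.09],[-0.069,0,0.098],[-0.075,0,0.106],[-0.079,0,0.113],[-0.08,0,0.115],[-0.08,0,0.115]], rotation=[[0,0,0],[0,0,0],[0,0,0],[0,0,0],[0,0,0],[0,0,0],[0,0,0],[0,0,0],[0,0,0],[0,0,0],[0,0,0],[0,0,0]])

```text
time_s: 8.45
position: [0.5239, -0.1107, 0.0759]
orientation: [0.756, 0.582, 0.237, -0.182]
wrist_force: [0.8, -0.4, -0.2]
grip_width: 0.679
```

Run:
```python
from tum import *
o=arm.get_obs();R0=R.from_quat(o["orientation"]).as_matrix();cT=np.array([-.0088,-.0002,-.0092])
c=np.array(o["position"])+R0@cT; print(o["time_s"],o["position"].round(4),"pred c",c.round(4),"a",(R0@[-.574,0,.819]).round(3),o["wrist_force"].round(1),o["q"].round(2))
p,P=gpts("side",c);print(len(P),P[:,2].min(),[np.round(q,4) for q in fitv(P,c)])
cv2.imwrite("pics/side4.png",cv2.resize(p[130:370,200:440],None,fx=2.4,fy=2.4))
```

```text
8.45 [ 0.5239 -0.1107  0.0759] pred c [ 0.5205 -0.1227  0.0784] a [-0.001 -0.003 -1.   ] [ 0.8 -0.4 -0.2] [-0.13  0.52  0.76  1.88 -0.96  1.32  0.81]
948 0.01622342784826236 [array([ 0.5206, -0.1206,  0.0807,  0.0007,  0.0099]), np.float64(0.0007)]
```

View pics/side4.png

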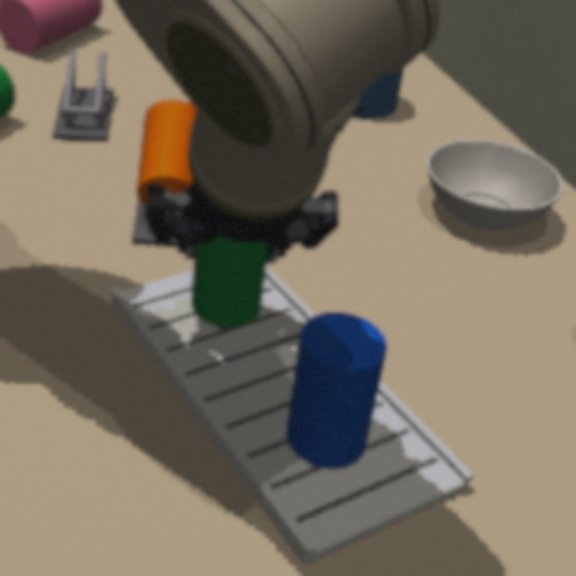

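Request:
arm_command(slide=[[-0.0025,0,0.0035],[-0.005,0,0.007],[-0.0065,0,0.0095],[-0.008,0,0.0115],[-0.0086,0,0.0123],[-0.0086,0,0.0123],[-0.0086,0,0.0123]], rotation=[[0,0,0],[0,0,0],[0,0,0],[0,0,0],[0,0,0],[0,0,0],[0,0,0]])

```text
time_s: 9.2
position: [0.5239, -0.1108, 0.0611]
orientation: [0.756, 0.582, 0.237, -0.182]
wrist_force: [0.4, -0.2, -0.6]
grip_width: 0.68
```

Request:
arm_command(slide=[[-0.0006,0,0.0008],[-0.0011,0,0.0016],[-0.0014,0,0.002],[-0.0014,0,0.002],[-0.0014,0,0.002]], rotation=[[0,0,0],[0,0,0],[0,0,0],[0,0,0],[0,0,0]])

```text
time_s: 9.7
position: [0.5238, -0.1107, 0.0586]
orientation: [0.756, 0.582, 0.237, -0.182]
wrist_force: [-0.4, 0.4, -1.5]
grip_width: 0.679
```

Request:
arm_command(slide=[[-0.0003,0,0.0004],[-0.0006,0,0.0008],[-0.0006,0,0.0008]], rotation=[[0,0,0],[0,0,0],[0,0,0]])

```text
time_s: 10.0
position: [0.524, -0.1106, 0.058]
orientation: [0.756, 0.582, 0.238, -0.182]
wrist_force: [-1.4, 1.1, 4.6]
grip_width: 0.679
```

Request:
arm_command(slide=[[-0.0003,0,0.0004],[-0.0006,0,0.0008],[-0.0006,0,0.0008]], rotation=[[0,0,0],[0,0,0],[0,0,0]])

```text
time_s: 10.3
position: [0.524, -0.1105, 0.0579]
orientation: [0.756, 0.582, 0.238, -0.183]
wrist_force: [-6.0, 0.6, 13.1]
grip_width: 0.682
```

Request:
arm_command(slide=[[-0.0003,0,0.0004],[-0.0006,0,0.0008],[-0.0006,0,0.0008]], rotation=[[0,0,0],[0,0,0],[0,0,0]])

```text
time_s: 10.6
position: [0.524, -0.1104, 0.0578]
orientation: [0.756, 0.582, 0.239, -0.183]
wrist_force: [-9.8, 0.8, 22.7]
grip_width: 0.682
```

Request:
arm_command(slide=[[0.0006,0,-0.0008],[0.0011,0,-0.0016],[0.0011,0,-0.0016],[0.0011,0,-0.0016]], rotation=[[0,0,0],[0,0,0],[0,0,0],[0,0,0]])

```text
time_s: 11.0
position: [0.524, -0.1106, 0.058]
orientation: [0.756, 0.582, 0.238, -0.183]
wrist_force: [-2.2, 1.0, 6.9]
grip_width: 0.679
```

Run:
```python
from tum import *
o=arm.get_obs();R0=R.from_quat(o["orientation"]).as_matrix();cT=np.array([-.0088,-.0002,-.0092])
c=np.array(o["position"])+R0@cT; print(o["time_s"],"pred c",c.round(4),"a",(R0@[-.574,0,.819]).round(3),o["wrist_force"].round(1))
p,P=gpts("side",c);print(len(P),P[:,2].min(),[np.round(q,4) for q in fitv(P,c)])
```

```text
11.0 pred c [ 0.5206 -0.1226  0.0605] a [-0.    -0.003 -1.   ] [-2.2  1.   6.9]
886 0.014393506902347752 [array([ 0.5205, -0.1206,  0.0635, -0.0036,  0.0032]), np.float64(0.0006)]
```

Request:
arm_command(slide=[[0,0,0],[0,0,0],[0,0,0],[0,0,0],[0,0,0],[0,0,0],[0,0,0],[0,0,0]], rotation=[[0,0,0],[0,0,0],[0,0,0],[0,0,0],[0,0,0],[0,0,0],[0,0,0],[0,0,0]], jaw=0)

```text
time_s: 11.85
position: [0.5238, -0.1108, 0.0575]
orientation: [0.756, 0.582, 0.237, -0.182]
wrist_force: [0.2, 0.1, -0.1]
grip_width: 1.002
```

Run:
```python
from tum import *
o=arm.get_obs();c=np.array([.5206,-.1226,.0605])
p,P=gpts("side",c);print(o["time_s"],o["grip_width"],o["wrist_force"].round(1),len(P),[np.round(q,4) for q in fitv(P,c)])
cv2.imwrite("pics/side5.png",cv2.resize(p[130:370,200:440],None,fx=2.4,fy=2.4))
p,d=arm.snapshot("wrist");cv2.imwrite("pics/w5.png",p)
```

```text
11.85 1.0022678189495469 [ 0.2  0.1 -0.1] 873 [array([ 0.5204, -0.1204,  0.0643, -0.0022, -0.0008]), np.float64(0.0007)]
```

View pics/side5.png

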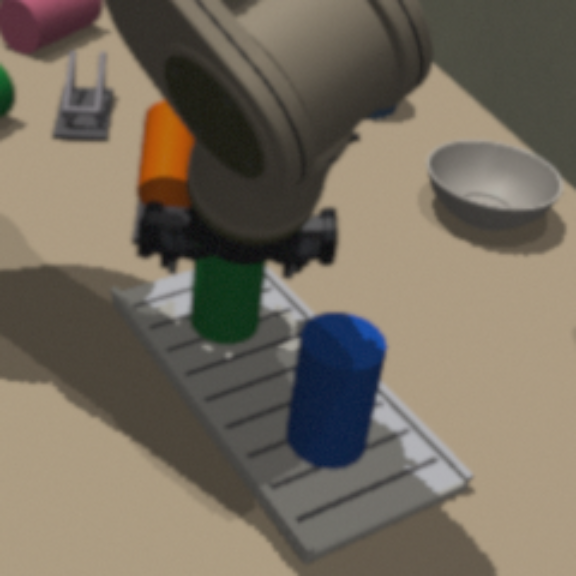

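View pics/w5.png

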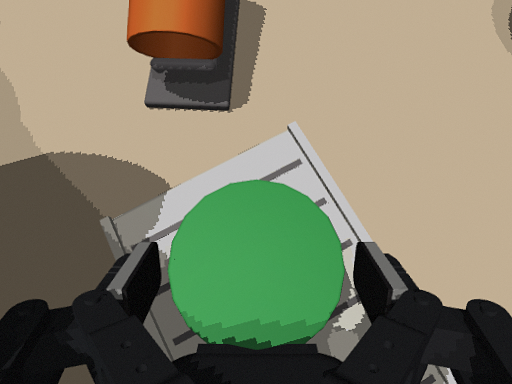

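Request:
arm_command(slide=[[0,0,-0.005],[0,0,-0.015],[0,0,-0.03],[0.006,0,-0.048],[0.015,0,-0.065],[0.03,0,-0.085],[0.045,0,-0.107],[0.063,0,-0.132],[0.08,0,-0.157],[0.095,0,-0.18],[0.103,0,-0.19],[0.103,0,-0.19]], rotation=[[0,0,0],[0,0,0],[0,0,0],[0,0,0],[0,0,0],[0,0,0],[0,0,0],[0,0,0],[0,0,0],[0,0,0],[0,0,0],[0,0,0]])

```text
time_s: 13.15
position: [0.5181, -0.1343, 0.2746]
orientation: [0.756, 0.582, 0.238, -0.181]
wrist_force: [0.8, -0.1, -0.7]
grip_width: 0.997
```

Run:
```python
from tum import *
o=arm.get_obs();c=np.array([.5206,-.1226,.0605]);print(o["time_s"],o["position"].round(3),o["wrist_force"].round(1))
p,P=gpts("side",c);print(len(P),[np.round(q,4) for q in fitv(P,c)])
cv2.imwrite("pics/side6.png",p)
```

```text
13.15 [ 0.518 -0.134  0.275] [ 0.8 -0.1 -0.7]
1440 [array([ 0.5208, -0.1208,  0.0607, -0.    , -0.    ]), np.float64(0.0008)]
```

View pics/side6.png

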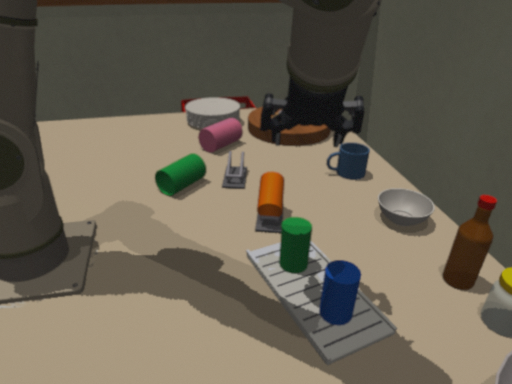

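Run:
```python
from rig import arm
print(arm.job_done()); print(arm.get_obs()["time_s"])
```

```text
the job is handed in; nothing more can be done
None
the job is handed in; nothing more can be done
```

The smaller green tumbler now stands upside down over the free peg, with its rim on the tray. I let go of it, moved the arm clear and handed the job in at about 13.2 s of the 38 s allowed.

- **Pick and turn:** I gripped it in its cradle with the fingers slanted 35° towards the mouth. I then lifted it, turned it 70° until the mouth pointed down, and lowered it over the peg.
- **Lowering:** I went down in small steps. I overshot the first contact, so the wrist force reached about 23 N upwards, with up to 10 N sideways. I backed off to about 7 N before opening the fingers.
- **Final check:** A side picture fitted the tumbler's centre at (0.521, -0.121, 0.061) m, upright, against an expected (0.521, -0.122, 0.0595) m. In the picture, the orange and blue tumblers look unmoved.
- **Disagreements:** While the gripper still partly hid the tumbler, the side-view fit read its centre 3–5 mm too high; this went away once the view was clear. One close-up wrist-camera fit showing only the closed end was also off, and I did not use it.
- **Detection:** The network's best match for the green tumbler was the larger look-alike, so I chose by the cradle and the size instead.

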